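# Set the status tags of the moisture-tin carriers

## Robot

A 6-joint arm with a two-finger parallel gripper is mounted at the origin on the work surface; the furniture and walls round the work are solid. World frame = base frame: x ahead of the robot, y to its left, z up, the work surface at z = 0. Lengths are in m, angles in degrees, forces in N, time in s.
With the tool pointing down it reaches from about 0.375 to 0.9 m from the base axis. Payload 3.1 kg.
Tool frame: the origin (TCP) lies at the very end of the fingers, on their centre line; the grasp point (between the pads) lies 19 mm behind it; z points along the fingers, y is the line along which they close (so a half turn about z gives the same grasp; the last joint's range is limited). The gripper opens to 87 mm and grips with 3 to 60 N. Pads are 19 mm wide; open, the fingers measure 117 mm over their backs; the gripper's body (75 mm by 190 mm) begins 51 mm behind the grasp point.
Start: joints at [58.871, 30.224, 82.088, -0, 67.689, -10.227], TCP at [0.223, 0.584, 0.223] pointing down, gripper open.
Joint ranges: [-176.69, 176.69], [-43.24, 126.21], [12.49, 139.97], [-82, 262], [0, 151.66], [-163.58, 163.58]. Speed limits (degrees/s): [159.86, 159.86, 180, 180, 180, 180].

## Interface

Orientations are given as a 3x3 rotation matrix whose columns are the frame's x, y, z axes.
In Python, from rig import * gives the robot as it stands.
- The arm moves only by the tool jog_arm, never from a script. Its arguments are lists of equal length, an entry for each row: "delta_pos": the shift along the world's x, y, z in cm, a list of three; "turn": the turn about the world's z in degrees; "grip": the closure, from 0 (fully open) to 1 (shut). In form: {"delta_pos": [[x, y, z], ...], "turn": [turn, ...], "grip": [grip, ...]}. A call has 1 to 12 rows; each row is the pose to reach, as a shift and turn from the pose commanded when the call began; what a row does not reach only later rows make up. A row lasts 1/8 s, in which the tool goes at most 62.5 mm and 10.7 degrees, less where a joint would pass 70% of its speed; a pose out of reach is approached as far as the arm can. A call with a gripper value outside its range is refused whole. The fingers move at their own pace and stop on an object; the grip force is fixed at half the most. Time passes only in rows, so rows that repeat a pose let the fingers close. It gives the time, the measured TCP pose, the force, the opening and the grip force at its end, in the units of the state.
- read_state(): the state, without advancing time (a new reading comes with each control period).
- capture(name): name is "scene" or "side" or "wrist"; returns a dict with "color" (480x640x3 uint8, blue, green, red), "fovy" (degrees; the focal length in pixels is half the picture's height over the tangent of half this angle, whatever the lens; pixels are square), "cx", "cy" (the principal point, pixels), "camera_from_world" (4x4, takes a point from world to camera coordinates). Camera axes: x right, y up, looking along -z (the intrinsics and any distortion apply to the point x, -y, -z); pixel columns grow to the right and rows downward; lengths in m; the calibration is good to about 2 mm. A picture is of the moment at which its call begins. There is no depth.
- hand_in(): hands the job in; it is judged then, once.
The state is a dict: "time_s": time; "joint_positions": joint angles; "qvel": joint speeds; "tau": joint torques, N m; "position": TCP position; "tcp_rot": TCP orientation; "force": force on the tool from outside, world axes, zero at the start; "moment": the same for the moment, N m; "opening": opening from 0.0 (shut) to 1.0 (fully open); "grasp_force": force on a finger pad.
Only numpy, scipy, OpenCV 4.12 (cv2) and the standard library are available. Lean on these libraries where they do the work, as an engineer would, in place of code of your own. Each camera call takes 0.05 s, during which the arm holds its last target. There are 200 camera calls.

## Task

The oven hand collects the carriers by their tags. With a fingertip, gently push the hinged tags over so that only the full carriers, those with a tin in both cells, show the ring, and every other carrier, with one tin or none, shows the bar. Do not swing a tag that is already right, and leave the carriers, the tins and the things on the bench where they are.

Things in the scene. Friction and masses are not known exactly. Their poses are not given: they have to be found in the camera images.
- board: plywood board 240 x 486 x 12 mm flat on the bench; origin under its centre, x axis from its front (tag) side to its back (carrier) side, y to its left, z up. Four bays side by side, 120 mm apart; each has a carrier at the back and, 118 mm in front of the carrier's centre, a hinged tag of its own. Fixed to the bench.
- hinge1 (a point): middle of the hinge axis of the tag of the leftmost bay (board y +180 mm); the axis is level, along the board's x, 32 mm above the bench. Tag: aluminium leaf 56 mm along the axis, 50 mm from axis to free edge, 3 mm thick. Its brackets and rubber stop pins stand up to 44 mm above the bench, 18 mm either side of the axis, 35 mm before and behind this point. Axes as the board's.
- hinge2 (a point): middle of the hinge axis of the tag of the second bay from the left (board y +60 mm); the axis is level, along the board's x, 32 mm above the bench. Tag: aluminium leaf 56 mm along the axis, 50 mm from axis to free edge, 3 mm thick. Its brackets and rubber stop pins stand up to 44 mm above the bench, 18 mm either side of the axis, 35 mm before and behind this point. Axes as the board's.
- hinge3 (a point): middle of the hinge axis of the tag of the third bay from the left (board y -60 mm); the axis is level, along the board's x, 32 mm above the bench. Tag: aluminium leaf 56 mm along the axis, 50 mm from axis to free edge, 3 mm thick. Its brackets and rubber stop pins stand up to 44 mm above the bench, 18 mm either side of the axis, 35 mm before and behind this point. Axes as the board's.
- hinge4 (a point): middle of the hinge axis of the tag of the rightmost bay (board y -180 mm); the axis is level, along the board's x, 32 mm above the bench. Tag: aluminium leaf 56 mm along the axis, 50 mm from axis to free edge, 3 mm thick. Its brackets and rubber stop pins stand up to 44 mm above the bench, 18 mm either side of the axis, 35 mm before and behind this point. Axes as the board's.
- tag1 (a joint): swing of the tag at hinge1, like a book page: 0 = leans to the board's left, 52 degrees above level, and shows its raised bar; 1.33 rad = leans right as steeply and shows its raised ring. At rest its free edge is 31 mm beside the axis, 71 mm above the bench; upright (0.66) 82 mm. Hinge free (under 0.5 N at the edge): past upright it drops onto its other stop and stays.
- tag2 (a joint): swing of the tag at hinge2, like a book page: 0 = leans to the board's left, 52 degrees above level, and shows its raised bar; 1.33 rad = leans right as steeply and shows its raised ring. At rest its free edge is 31 mm beside the axis, 71 mm above the bench; upright (0.66) 82 mm. Hinge free (under 0.5 N at the edge): past upright it drops onto its other stop and stays.
- tag3 (a joint): swing of the tag at hinge3, like a book page: 0 = leans to the board's left, 52 degrees above level, and shows its raised bar; 1.33 rad = leans right as steeply and shows its raised ring. At rest its free edge is 31 mm beside the axis, 71 mm above the bench; upright (0.66) 82 mm. Hinge free (under 0.5 N at the edge): past upright it drops onto its other stop and stays.
- tag4 (a joint): swing of the tag at hinge4, like a book page: 0 = leans to the board's left, 52 degrees above level, and shows its raised bar; 1.33 rad = leans right as steeply and shows its raised ring. At rest its free edge is 31 mm beside the axis, 71 mm above the bench; upright (0.66) 82 mm. Hinge free (under 0.5 N at the edge): past upright it drops onto its other stop and stays.
- carrier_a: white enamelled carrier tray, loose in its bay, 144 (x) x 84 (y) x 30 mm, walls 3 mm, one cross wall makes two cells, one behind the other, for one tin each; origin under its centre, axes as the board's. It belongs to the nearest tag (118 mm in front of its centre).
- carrier_b: white enamelled carrier tray, loose in its bay, 144 (x) x 84 (y) x 30 mm, walls 3 mm, one cross wall makes two cells, one behind the other, for one tin each; origin under its centre, axes as the board's. It belongs to the nearest tag (118 mm in front of its centre).
- carrier_c: white enamelled carrier tray, loose in its bay, 144 (x) x 84 (y) x 30 mm, walls 3 mm, one cross wall makes two cells, one behind the other, for one tin each; origin under its centre, axes as the board's. It belongs to the nearest tag (118 mm in front of its centre).
- carrier_d: white enamelled carrier tray, loose in its bay, 144 (x) x 84 (y) x 30 mm, walls 3 mm, one cross wall makes two cells, one behind the other, for one tin each; origin under its centre, axes as the board's. It belongs to the nearest tag (118 mm in front of its centre).
- tin_1: closed round aluminium moisture tin, 61 mm across, 34 mm high, standing loose in a carrier cell, its centre 35 mm before or behind the carrier's; origin under its centre.
- tin_2: closed round aluminium moisture tin, 59 mm across, 36 mm high, standing loose in a carrier cell, its centre 35 mm before or behind the carrier's; origin under its centre.
- tin_3: closed round aluminium moisture tin, 61 mm across, 34 mm high, standing loose in a carrier cell, its centre 35 mm before or behind the carrier's; origin under its centre.
- tin_4: closed round aluminium moisture tin, 59 mm across, 36 mm high, standing loose in a carrier cell, its centre 35 mm before or behind the carrier's; origin under its centre.
- tin_5: closed round aluminium moisture tin, 61 mm across, 34 mm high, standing loose in a carrier cell, its centre 35 mm before or behind the carrier's; origin under its centre.
- timer: grey bench timer 70 x 62 x 18 mm lying on the bench, origin under its centre; leave it alone
- pen: black and white marker pen 135 mm long, 19 mm thick (along its y), lying on the bench, origin under its middle; leave it alone
- pestle: rubber-headed pestle with wooden handle, 218 mm long, 37 mm thick (along its y), lying on the bench, origin under its middle; leave it alone
Things that resemble listed ones, but are neither listed nor needed, are in the scene too. Leave any blue look-alike of the carrier_b alone.

How it is judged:
By the outcome, as a careful person would: the job done as asked, in the order asked, and still so for the second after the job is handed in, with the robot touching nothing.
It also fails if it takes over 35 s, if anything falls off the work surface, if the arm or the gripper's body presses on something with over 40 N, if the wrist force passes 120 N, or if a joint passes its speed limit or range.

## Working session

There is one attempt and no reset: what is moved stays moved. The work goes in short steps, Python scripts to look and compute and a tool call to move; the robot and the scene stay as the last step left them, time stands still between calls to the robot, and variables do not carry over. Pictures are saved under pics/ and viewed, at most 10 in all, crops included, and the job is handed in when it is done.

Besides the shell and the picture viewer there is one more tool, called after "Emit:" as a command line: name --pt "numbers of a row" for each row, then --argument value for the rest. jog_arm: Moves the arm, as the interface text tells. Its arguments: {"type":"object","properties":{"delta_pos":{"type":"array"},"turn":{"type":"array"},"grip":{"type":"array"}},"required":["delta_pos","turn","grip"]}

```bash
mkdir -p pics
cat > h.py <<'E'
from rig import *
import numpy as np, cv2
def ray(c,u,v):
    M=np.array(c["camera_from_world"]);f=240/np.tan(np.radians(c["fovy"])/2)
    R=M[:3,:3];o=-R.T@M[:3,3];d=R.T@np.array([(u-c["cx"])/f,-(v-c["cy"])/f,-1]);return o,d
def onz(c,u,v,z):
    o,d=ray(c,u,v);return o+d*(z-o[2])/d[2]
def proj(c,p):
    M=np.array(c["camera_from_world"]);f=240/np.tan(np.radians(c["fovy"])/2)
    q=M[:3,:3]@np.array(p)+M[:3,3];return c["cx"]+f*q[0]/-q[2],c["cy"]-f*q[1]/-q[2]
E
python3 - <<'E'
from h import *
for n in("scene","side","wrist"):
    c=capture(n);cv2.imwrite(f"pics/{n}0.png",c["color"])
    print(n,[k for k in c],c["fovy"],ray(c,320,240))
print(read_state())
E
```

```text
scene ['color', 'fovy', 'cx', 'cy', 'camera_from_world'] 42.6842179107 (array([-0.23241467, -0.25187078,  1.33875613]), array([ 0.49880206,  0.13210441, -0.85663642]))
side ['color', 'fovy', 'cx', 'cy', 'camera_from_world'] 50.86508917960971 (array([-0.05966786, -0.09143283,  1.04321865]), array([ 0.48219417,  0.05286006, -0.8745376 ]))
wrist ['color', 'fovy', 'cx', 'cy', 'camera_from_world'] 68.92991487216342 (array([0.15869285, 0.60646746, 0.38338895]), array([ 0.22293515, -0.08269301, -0.97141257]))
{'time_s': 0.15, 'joint_positions': array([ 5.88723030e+01,  3.02642783e+01,  8.21389823e+01,  1.81838428e-04,
        6.76912206e+01, -1.02286631e+01]), 'qvel': array([ 0.01486998, -0.13869865, -0.16838251, -0.08106302, -0.04203763,
        0.10696114]), 'tau': array([ 1.40029395e-03, -4.40427303e+01, -1.76841742e+01,  6.34816010e-02,
        5.52504184e-02, -1.25255729e-04]), 'position': array([0.22264123, 0.58339739, 0.22182576]), 'tcp_rot': array([[-9.34209932e-01,  3.56722681e-01, -8.54963143e-04],
       [ 3.56723583e-01,  9.34208915e-01, -1.41006105e-03],
       [ 2.95713432e-04, -1.62227855e-03, -9.99998640e-01]]), 'force': array([ 0.1410299 , -0.28792835, -1.09829189]), 'moment': array([ 0.01039123,  0.08947762, -0.04608418]), 'grasp_force': 0.0, 'opening': 1.002833503883009}
```

View pics/scene0.png

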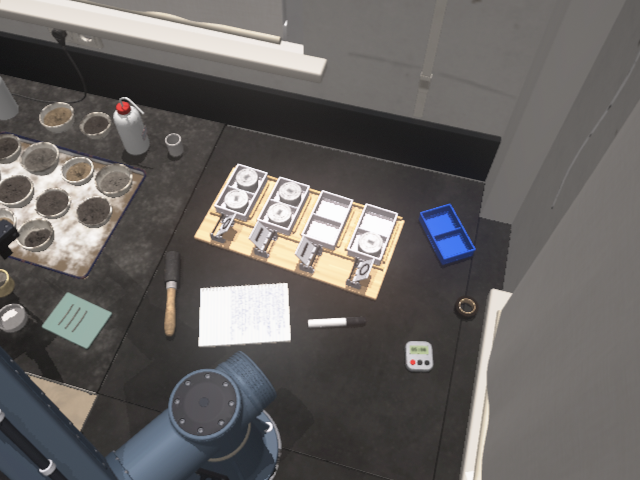

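View pics/side0.png

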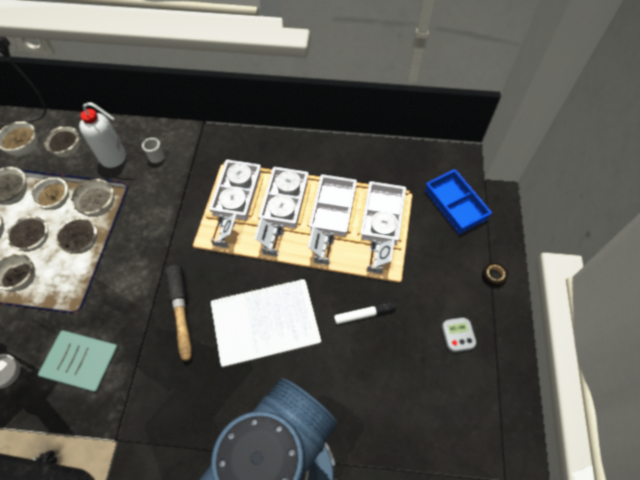

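Scene and side views show, from left to right: carrier 1 (243,190) full, carrier 2 (285,205) full, carrier 3 (327,220) empty, and carrier 4 (373,235) with one tin. The tags are at (222,225), (262,238), (308,254) and (361,270). The blue tray at (446,233) is the look-alike. Next I'll measure the board and crop in on the tags.

Run:
```python
from h import *
out=[]
for n,box in(("scene",(185,150,415,305)),("side",(185,150,420,285))):
    c=capture(n);im=c["color"];x0,y0,x1,y1=box
    hsv=cv2.cvtColor(im,cv2.COLOR_BGR2HSV)
    m=cv2.inRange(hsv,(8,50,100),(30,255,255));m2=np.zeros_like(m);m2[y0:y1,x0:x1]=m[y0:y1,x0:x1]
    m2=cv2.morphologyEx(m2,cv2.MORPH_OPEN,np.ones((3,3)))
    P=np.argwhere(m2)[:,::-1]
    W=np.array([onz(c,u,v,.012)[:2] for u,v in P],np.float32)
    (cen,sz,a)=cv2.minAreaRect(W);print(n,cen,sz,a)
    b=cv2.boxPoints((cen,sz,a));print(b)
    # yaw: long side
    e=[b[1]-b[0],b[2]-b[1]];L=max(e,key=np.linalg.norm);L=L/np.linalg.norm(L);L=L if L[1]>0 else -L
    X=np.array([L[1],-L[0]]);print("yaw",np.degrees(np.arctan2(X[1],X[0])))
    for i,y in enumerate((.18,.06,-.06,-.18)):
        h=None
        for s in (1,):
            # carrier centre - unknown x offset; report tag candidates later
            pass
    out.append(cv2.resize(im[200:290,195:395],(800,360),interpolation=cv2.INTER_CUBIC))
cv2.imwrite("pics/tags.png",np.vstack(out)[:600] if 0 else cv2.resize(np.vstack(out),(666,600)))
```

```text
scene (0.5612280964851379, 0.011577442288398743) (0.4875713288784027, 0.2530631422996521) 84.97565460205078
[[ 0.4138322  -0.22018997]
 [ 0.665923   -0.242353  ]
 [ 0.708624    0.24334486]
 [ 0.4565332   0.26550788]]
yaw -5.024343
side (0.5669288039207458, 0.012250274419784546) (0.4915211796760559, 0.25478601455688477) 85.06179809570312
[[ 0.4188533  -0.22163194]
 [ 0.6726936  -0.24356422]
 [ 0.7150043   0.2461325 ]
 [ 0.461164    0.26806477]]
yaw -4.9381986
```

View pics/tags.png

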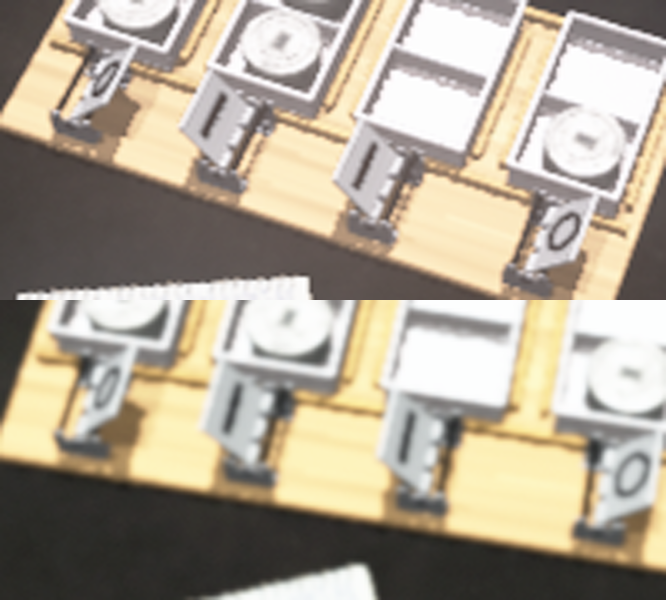

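The crop confirms it. Tag 1 shows the ring (right), tag 2 the bar (must swing right), tag 3 the bar (right), and tag 4 the ring (must swing left). The free edges at z = 71 mm locate hinges 2 and 4.

Run:
```python
from h import *
S=capture("scene");D=capture("side")
a=np.radians(-5);X=np.array([np.cos(a),np.sin(a)]);Y=np.array([-X[1],X[0]]);F=np.array([.4376,.023])
for nm,c,ps,s in(("2 scene",S,[(259,220.4),(249.7,239)],1),("2 side",D,[(261.7,220.1),(256,239.6)],1),("4 scene",S,[(374.3,259.2),(361.7,281)],-1),("4 side",D,[(393,240.5),(379.7,271.4)],-1)):
    q=[onz(c,u,v,.071)[:2] for u,v in ps];m=(q[0]+q[1])/2-s*.031*Y
    print(nm,np.round(q,3).tolist(),np.linalg.norm(q[0]-q[1]),"hinge",m,"board from front mid",(m-F)@X,(m-F)@Y)
```

```text
2 scene [[0.519, 0.103], [0.462, 0.107]] 0.05699235077497772 hinge [0.48764783 0.07425248] board from front mid 0.04539043902645689 0.05541940936246642
2 side [[0.514, 0.103], [0.463, 0.108]] 0.051132275455027285 hinge [0.48616106 0.07454032] board from front mid 0.04388423727367334 0.05557656604614632
4 scene [[0.49, -0.194], [0.426, -0.179]] 0.06616851833252797 hinge [ 0.46047029 -0.15574703] board from front mid 0.03836208723229903 -0.17607356667149324
4 side [[0.491, -0.193], [0.413, -0.167]] 0.08230999681148506 hinge [ 0.4546843  -0.14899131] board from front mid 0.032009321515791264 -0.16984783636591183
```

Emit:
jog_arm --pt "2 -3.5 0" --pt "5 -8.5 0" --pt "8.5 -14 0" --pt "12 -20 0" --pt "15.5 -26 0" --pt "19 -31.5 0" --pt "22.5 -37.5 0" --pt "25 -42 -1" --pt "26.9 -44.9 -3" --pt "26.9 -44.9 -5" --pt "26.9 -44.9 -5" --pt "26.9 -44.9 -5" --turn '[2,5,8,11,14,16,16,16,16,16,16,16]' --grip '[1,1,1,1,1,1,1,1,1,1,1,1]'

```text
time_s: 1.85
position: [0.492, 0.1353, 0.1731]
tcp_rot: [[-0.996, 0.085, 0.001], [0.085, 0.996, 0.0], [-0.001, 0.0, -1.0]]
force: [-0.1, -0.6, -1.2]
opening: 0.004
grasp_force: 0.0
```

Run:
```python
from h import *
s=read_state();print(s["position"],s["tcp_rot"],s["opening"],s["force"],s["time_s"])
c=capture("wrist");im=c["color"].copy()
Y=np.array([.0872,.9962,0]);h=np.array([.487,.077,0])
for nm,p in(("e",h+.031*Y+[0,0,.071]),("h",h+[0,0,.032]),("f",[*s["position"][:2],.06])):
    u=proj(c,p);print(nm,u);cv2.circle(im,tuple(int(round(t)) for t in u),3,(0,0,255),-1)
cv2.imwrite("pics/w1.png",im)
```

```text
[0.49200467 0.13531243 0.17307797] [[-9.96408195e-01  8.46777193e-02  6.25935504e-04]
 [ 8.46777952e-02  9.96408381e-01  9.56147632e-05]
 [-6.15590942e-04  1.48274172e-04 -9.99999800e-01]] 0.00373501858076669 [-0.06641825 -0.61730416 -1.19937209] 1.85
e (np.float64(285.05701590996637), np.float64(244.70307390034864))
h (np.float64(254.1853919940296), np.float64(233.55565002980543))
f (np.float64(320.30433094252237), np.float64(241.25299602179578))
```

View pics/w1.png

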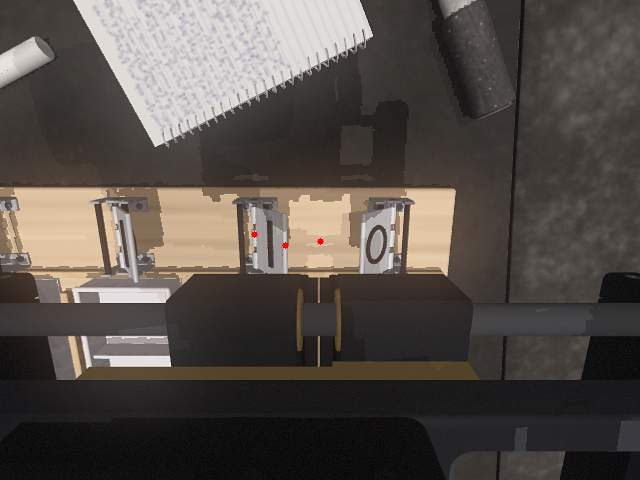

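The wrist view agrees: tag 2's free edge is at (286,243) and I predicted (285,245). Its brackets are centred at u≈254 as predicted, and the finger drop point (320,241) is clear. Next I lower the finger and push right.

Emit:
jog_arm --pt "0 0 -3.5" --pt "0 0 -7.5" --pt "0 0 -10.5" --pt "0 0 -11.3" --pt "0 0 -11.3" --pt "-0.1 -1 -11.3" --pt "-0.2 -1.8 -11.3" --pt "-0.2 -2.5 -11.3" --pt "-0.3 -3.2 -11.3" --pt "-0.3 -3.8 -11.3" --pt "-0.4 -4.4 -11.3" --pt "-0.4 -4.9 -11.3" --turn '[0,0,0,0,0,0,0,0,0,0,0,0]' --grip '[1,1,1,1,1,1,1,1,1,1,1,1]'

```text
time_s: 3.4
position: [0.4878, 0.0855, 0.0595]
tcp_rot: [[-0.996, 0.086, -0.0], [0.086, 0.996, -0.0], [0.0, -0.0, -1.0]]
force: [0.1, 0.2, -0.6]
opening: 0.004
grasp_force: 0.0
```

Emit:
jog_arm --pt "0 -0.4 0" --pt "-0.1 -0.8 0" --pt "-0.1 -0.8 0" --pt "-0.1 -0.8 0" --pt "0.1 1.2 0" --pt "0.3 3.2 0" --pt "0.3 3.2 0" --pt "0.3 3.2 3" --pt "0.3 3.2 7" --pt "0.3 3.2 10" --pt "0.3 3.2 10" --turn '[0,0,0,0,0,0,0,0,0,0,0]' --grip '[1,1,1,1,1,1,1,1,1,1,1]'

```text
time_s: 4.78
position: [0.4925, 0.1173, 0.1616]
tcp_rot: [[-0.996, 0.086, 0.005], [0.086, 0.996, -0.0], [-0.005, 0.0, -1.0]]
force: [0.2, -0.0, -0.1]
opening: 0.004
grasp_force: 0.0
```

Run:
```python
from h import *
c=capture("wrist");cv2.imwrite("pics/w2.png",c["color"][:300])
print(read_state()["position"])
```

```text
[0.49126759 0.11732121 0.16019894]
```

View pics/w2.png

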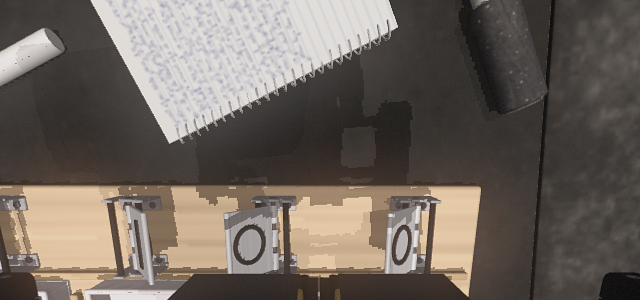

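Tag 2 now shows the ring at (250,243), and tags 1 and 3 are unchanged. I now move over to the right side of tag 4.

Emit:
jog_arm --pt "-0.2 -2 1" --pt "-0.5 -6 1" --pt "-1 -11 1" --pt "-1.5 -16 1" --pt "-2 -21 1" --pt "-2.4 -26 1" --pt "-2.8 -30.5 1" --pt "-3 -33 1" --pt "-3 -33.7 1" --pt "-3 -33.7 1" --pt "-3 -33.7 1" --turn '[0,0,0,0,0,0,0,0,0,0,0]' --grip '[1,1,1,1,1,1,1,1,1,1,1]'

```text
time_s: 6.2
position: [0.4605, -0.2177, 0.1691]
tcp_rot: [[-0.996, 0.084, -0.001], [0.084, 0.996, 0.001], [0.001, 0.001, -1.0]]
force: [1.0, 0.0, 0.1]
opening: 0.006
grasp_force: 0.0
```

Run:
```python
from h import *
s=read_state();print(s["position"],s["tcp_rot"][:,1])
c=capture("wrist");im=c["color"].copy()
Y=np.array([.0872,.9962,0]);h=np.array([.466,-.162,0])
for nm,p in(("e",h-.031*Y+[0,0,.071]),("h",h+[0,0,.032]),("f",[*s["position"][:2],.06])):
    u=proj(c,p);print(nm,u);cv2.circle(im,tuple(int(round(t)) for t in u),2,(0,0,255),-1)
cv2.imwrite("pics/w3.png",im[:300])
```

```text
[ 0.46051341 -0.21765263  0.16907127] [0.08421218 0.99644711 0.00120776]
e (np.float64(352.68885637213475), np.float64(247.09515596915534))
h (np.float64(383.7675378316058), np.float64(235.79424148698706))
f (np.float64(320.2009750840813), np.float64(242.74201901919213))
```

View pics/w3.png

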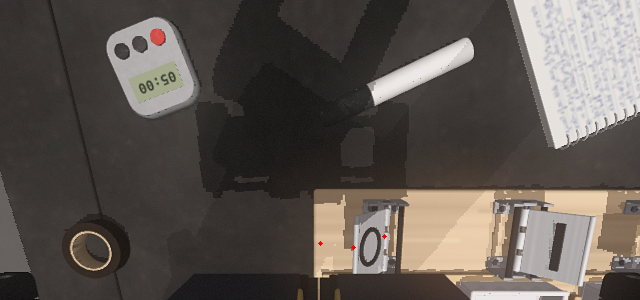

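The edge prediction (353,247) matches tag 4's edge at about (354,245), and the finger drop point (320,243) is clear of it. I lower the finger and push left.

Emit:
jog_arm --pt "0 -0.2 -3.5" --pt "0 -0.2 -7.5" --pt "0 -0.2 -10.3" --pt "0 -0.2 -10.9" --pt "0 -0.2 -10.9" --pt "0.1 0.8 -10.9" --pt "0.2 1.7 -10.9" --pt "0.2 2.4 -10.9" --pt "0.3 3.1 -10.9" --pt "0.3 3.7 -10.9" --pt "0.4 4.3 -10.9" --pt "0.4 4.8 -10.9" --turn '[0,0,0,0,0,0,0,0,0,0,0,0]' --grip '[1,1,1,1,1,1,1,1,1,1,1,1]'

```text
time_s: 7.75
position: [0.465, -0.1708, 0.0605]
tcp_rot: [[-0.996, 0.085, -0.0], [0.085, 0.996, 0.0], [0.0, 0.0, -1.0]]
force: [0.6, 0.6, -0.2]
opening: 0.004
grasp_force: 0.0
```

Emit:
jog_arm --pt "0 0.4 0" --pt "0.1 0.8 0" --pt "0.1 0.8 0" --pt "0.1 0.8 0" --pt "-0.1 -1.2 0" --pt "-0.3 -3.2 0" --pt "-0.3 -3.2 0" --pt "-0.3 -3.2 3" --pt "-0.3 -3.2 7" --pt "-0.3 -3.2 11" --pt "-0.3 -3.2 11" --turn '[0,0,0,0,0,0,0,0,0,0,0]' --grip '[1,1,1,1,1,1,1,1,1,1,1]'

```text
time_s: 9.12
position: [0.4635, -0.2044, 0.1734]
tcp_rot: [[-0.996, 0.086, 0.006], [0.086, 0.996, -0.004], [-0.006, -0.003, -1.0]]
force: [0.5, -0.4, -1.2]
opening: 0.006
grasp_force: 0.0
```

Run:
```python
from h import *
a=capture("wrist")["color"][150:300];b=capture("scene")["color"][140:310,180:420]
cv2.imwrite("pics/w4.png",np.vstack([a,cv2.resize(b,(640,450))]))
print(read_state()["position"],read_state()["time_s"])
```

```text
[ 0.46150288 -0.20294968  0.17047447] 9.225
```

View pics/w4.png

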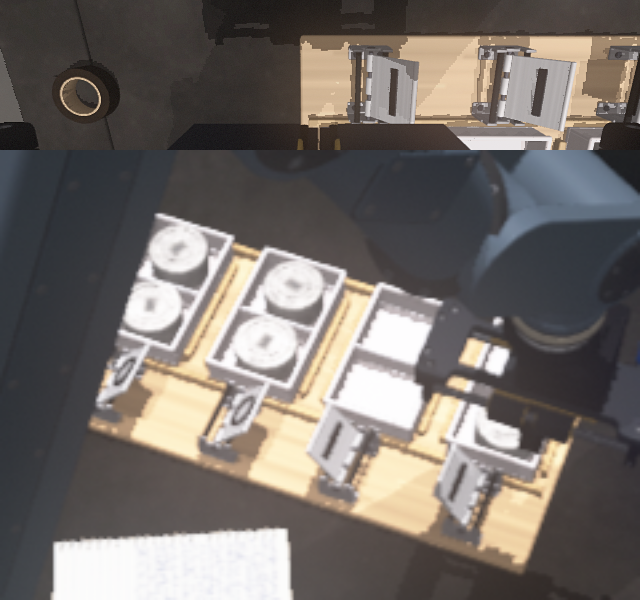

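The picture shows ring at (122,375), ring at (238,415), bar at (340,448) and bar at (458,488). The carriers and tins haven't moved, and the arm is clear.

```bash
python3 -c "
from rig import *
print(hand_in())"
```

```text
the job is handed in; nothing more can be done
None
```

The job is handed in: I swung tag 2 to its ring and tag 4 to its bar, so the two full carriers (1 and 2) show the ring, carriers 3 and 4 show the bar, and nothing else was touched.

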